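# Set up the bench demagnetiser for a pump sleeve

### The arm

A 6-joint arm with a two-finger parallel gripper is mounted at the origin on the work surface. World frame = base frame: x ahead of the robot, y to its left, z up, the work surface at z = 0. Lengths are in m, angles in rad, forces in N, time in s.
With the tool pointing down it reaches from about 0.35 to 0.875 m from the base axis. Payload 4.2 kg.
Tool frame: the origin (TCP) lies on the front face of the gripper's body, between the roots of the fingers; the fingertips stand 73 mm ahead of it and the grasp point (between the pads) lies 54 mm ahead of it; z points along the fingers, y is the line along which they close (so a half turn about z gives the same grasp; the last joint's range is limited). The gripper opens to 85 mm and grips with 20 to 120 N. Pads are 22 mm wide; open, the fingers measure 114 mm over their backs; the gripper's body (76 mm by 85 mm) begins 54 mm behind the grasp point. The pads swing forward as they close: fully open they stand 13 mm farther back than shut.
Start: joints at [-0.875, 0.385, 0.008, 0, -1.194, -0.259], TCP at [0.264, -0.566, 0.304] pointing down, gripper open.
Joint ranges: [-3.14, 3.14], [-1.21, 2.06], [-1.07, 1.41], [-3.16, 2.05], [-2.99, -0.16], [-3.1, 3.1]. Speed limits (rad/s): [2.79, 2.79, 3.14, 3.14, 3.14, 3.14].

### API

Orientations are given as a unit quaternion [x, y, z, w].
In Python, from station import monitor, optics, job, finder gives the robot as it stands.
- The arm moves only by the tool drive_tool, never from a script. Its argument "commands" is a list of rows, each an object of numbers: "dx", "dy", "dz": the shift along the tool's x, y, z in cm; "twist": the turn about the tool's z in rad. In form: [{"dx": .., "dy": .., "dz": .., "twist": ..}, ...]. A call has 1 to 10 rows; each row shifts and turns the commanded pose from where the row before left it, along the tool's axes as they then stand; what a row does not reach is not made up. A row lasts 1/8 s, in which the tool goes at most 62.5 mm and 10.7 degrees, less where a joint would pass 70% of its speed; a pose out of reach is approached as far as the arm can. A call with a gripper value outside its range is refused whole. "gripper" is the closure, from -1 (fully open) to 1 (shut), set as the call begins (left out, the last holds). The fingers move at their own pace and stop on an object; "force" is the grip in N (left out, the last holds). Time passes only in rows, so rows that do not move let the fingers close. It gives the time, the measured TCP pose, the force, the opening and the grip force at its end, in the units of the state.
- monitor.get_state(): the state, without advancing time (a new reading comes with each control period).
- optics.snapshot(name): name is "scene" or "top"; returns a dict with "frame" (420x560x3 uint8, red, green, blue), "camera_matrix" (3x3 intrinsics, pixels), "extrinsics" (4x4, takes a point from world to camera coordinates). Camera axes: x right, y up, looking along -z (the intrinsics and any distortion apply to the point x, -y, -z); pixel columns grow to the right and rows downward; lengths in m; the calibration is good to about 2 mm. A picture is of the moment at which its call begins. There is no depth.
- job.close_job(): hands the job in; it is judged then, once.
Trained networks look in a picture, given as the dict that the camera call returned (one of the last four; its "shot" number tells which), for a name from the list of things; names that differ only in an ending like _2 or _b are one class to them, and where a whole thing is asked for, a point or a joint stands for the part that bears it (a point fixed in the world has none). Each returns a list of dicts, best first, with "confidence" (0 to 1); they miss things now and then, are a little off and sometimes report something else, mostly with a low value. They report only what shows in the picture. A call takes as long as a camera call.
- finder.find_in(picture, target): "box" ([left, top, right, bottom] in pixels, round what is visible of it).
- finder.cut_out(picture, target): "region" (420x560 bool, what is visible of it) and "box" ([left, top, right, bottom] in pixels, round what is visible of it).
The state is a dict: "clock": time; "q": joint angles; "joint_velocities": joint speeds; "effort": joint torques, N m; "tcp_pos": TCP position; "orientation": TCP orientation; "wrist_force": force on the tool from outside, world axes, zero at the start; "ft_torque": the same for the moment, N m; "finger_gap": opening from 0.0 (shut) to 1.0 (fully open); "finger_force": force on a finger pad.
Only numpy, scipy, OpenCV 4.12 (cv2) and the standard library are available. Lean on these libraries where they do the work, as an engineer would, in place of code of your own. Each camera call takes 0.05 s, during which the arm holds its last target. There are 200 camera calls.

### The job

Of the three steel sleeves on the bench, take the one of middle size and set it down gently, standing on its end and wholly on the demagnetiser's steel plate. Then turn the selector knob clockwise until it clicks into the position marked by the raised stud, and let go. Leave the other sleeves and everything else on the bench where they are.

Things in the scene. Friction and masses are not known exactly. Their poses are not given: they have to be found in the camera images.
- sleeve_middle: the sleeve to use: plain steel tube standing on the bench, 44 mm outside diameter, 32 mm bore, 40 mm tall, about 0.19 kg; origin at the centre of its underside, z up along its axis
- sleeve_small: look-alike, 34 mm outside diameter, 22 mm bore, 40 mm tall; origin at the centre of its underside
- sleeve_large: look-alike, 54 mm outside diameter, 42 mm bore, 40 mm tall; origin at the centre of its underside
- demag: bench demagnetiser, fixed: low green cast box 200 mm (x) by 330 mm (y), its top 56 mm above the bench; origin at the centre of its underside on the bench. At its +y end a bare steel plate stands 6 mm proud; at its -y end, 105 mm from the centre, is a round aluminium dial (108 mm across, top at 60 mm) with the selector knob in its middle
- plate_centre (a point): centre of the top face of the demagnetiser's steel plate, 62 mm above the bench; the plate measures 130 mm along this frame's x and 140 mm along its y
- selector (a joint): angle of the selector knob in rad, growing clockwise from above. It clicks into ten detents, 0.524 rad (30 deg) apart, at 0 to 4.712, with end stops just beyond. It starts in or near one of the first three; the stud marks the seventh, eighth or ninth. A detent takes about 0.13 N m to override and pulls the knob in from up to 10 deg away
- selector_grip (a point): on the knob's axis at the height to grip, 29 mm above the dial. The knob: black, a disc 46 mm across and 8 mm high on the dial, and on it an upright bar grip 40 mm long, 13 mm thick, whose top is 38 mm above the dial. This frame's x runs along the bar towards the pointing end, z up
- selector_aim (a point): point on the dial face where the knob points: on the line of the bar grip, 41 mm from the knob's axis, just beyond the tip of its short pointer nose (31 mm from the axis). The nose and a white line on the top of the bar show the pointing end
- stud: the mark: a round dark steel stud 15 mm across and 6 mm high, fixed on the dial 41 mm from the knob's axis, at one of the knob's detents; the other nine detents have only flat 4 mm dots. Origin at the centre of its underside
- spanner: bystander: open-ended spanner 180 mm long lying beyond the sleeves
- valve_plate: bystander: steel disc 90 mm across, 14 mm thick, with a brass hub to 22 mm, lying beside the sleeves; origin at the centre of its underside
- stub_shaft: bystander: dark stepped steel shaft standing upright, 56 mm across the foot, 100 mm tall; origin at the centre of its underside

How it is judged:
By the outcome, as a careful person would: the job done as asked, in the order asked, and still so for the second after the job is handed in, with the robot touching nothing.
It also fails if it takes over 67 s, if anything falls off the work surface, if the arm or the gripper's body presses on something with over 40 N, if the wrist force passes 120 N, or if a joint passes its speed limit or range.

## Working session

There is one attempt and no reset: what is moved stays moved. The work goes in short steps, Python scripts to look and compute and a tool call to move; the robot and the scene stay as the last step left them, time stands still between calls to the robot, and variables do not carry over. Pictures are saved under pics/ and viewed, at most 10 in all, crops included, and the job is handed in when it is done.

Besides the shell and the picture viewer there is one more tool, called after "Request:" as a command line: name --argument value ..., lists and objects as JSON in quotes. drive_tool: Moves the arm, as the interface text tells. Its arguments: {"type":"object","properties":{"commands":{"type":"array"},"gripper":{"type":"number"},"force":{"type":"number"}},"required":["commands"]}

```bash
mkdir -p pics; ls; cat > h.py <<'E'
import numpy as np, cv2
from station import monitor, optics, job, finder
def ray(p,u,v):
    E=p["extrinsics"];K=p["camera_matrix"];R=E[:3,:3];c=-R.T@E[:3,3]
    a=np.linalg.inv(K)@[u,v,1]; d=R.T@np.array([a[0],-a[1],-a[2]]); return c,d
def atz(p,u,v,z):
    c,d=ray(p,u,v); return c+d*(z-c[2])/d[2]
def proj(p,X):
    E=np.array(p["extrinsics"]);x=E[:3,:3]@np.array(X)+E[:3,3];k=p["camera_matrix"]@[x[0],-x[1],-x[2]];return k[:2]/k[2]
def save(p,n,crop=None,s=1):
    f=cv2.cvtColor(p["frame"],cv2.COLOR_RGB2BGR)
    if crop: f=f[crop[1]:crop[3],crop[0]:crop[2]]
    cv2.imwrite("pics/"+n,cv2.resize(f,None,fx=s,fy=s,interpolation=cv2.INTER_CUBIC))
E
python3 - <<'E'
from h import *
np.set_printoptions(precision=4,suppress=True)
for n in("scene","top"):
    p=optics.snapshot(n);save(p,n+"0.png")
    print(n,p.keys(),ray(p,280,210))
    for t in["sleeve_middle","sleeve_small","sleeve_large","demag","selector","stud","valve_plate","stub_shaft","spanner","selector_aim"]:
        r=finder.find_in(p,t); print(t,[(np.round(x["box"],1),round(x["confidence"],2)) for x in r[:3]])
print(monitor.get_state())
E
```

```text
pics
scene dict_keys(['frame', 'camera_matrix', 'extrinsics', 'shot']) (array([1.0015, 0.5282, 0.9077]), array([-0.3699, -0.5137, -0.7742]))
sleeve_middle [(array([359.6, 236.2, 379.8, 258.5]), 0.63)]
sleeve_small [(array([402.9, 271.8, 424.8, 296.6]), 0.52)]
sleeve_large [(array([346.2, 279.9, 371.5, 309.1]), 0.94)]
demag [(array([189.3, 138. , 330.3, 249.5]), 0.82)]
selector [(array([219.7, 145.8, 240.8, 167.2]), 0.78)]
stud []
valve_plate [(array([397.3, 336.3, 444.4, 379.4]), 0.58)]
stub_shaft [(array([213.9,  95.4, 234. , 126.8]), 0.61), (array([359.6, 237.5, 381. , 264. ]), 0.5)]
spanner [(array([248.8, 327.1, 333.9, 343.6]), 0.73), (array([400.1, 274.1, 421.1, 297.3]), 0.64)]
selector_aim [(array([222.1, 148. , 240. , 165.1]), 0.51)]
top dict_keys(['frame', 'camera_matrix', 'extrinsics', 'shot']) (array([ 0.5254, -0.0416,  1.0866]), array([ 0.0534,  0.0064, -0.9986]))
sleeve_middle [(array([201.4, 240.6, 217.4, 257.1]), 0.55)]
sleeve_small [(array([154.1, 247.8, 167.7, 256.7]), 0.61)]
sleeve_large [(array([173.3, 205.3, 193.8, 219.3]), 0.79)]
demag [(array([258. , 162.8, 392.3
[... 248 characters left out ...]
 138.8, 229.9]), 0.79)]
stub_shaft [(array([424.8, 233.5, 453.9, 252. ]), 0.63)]
spanner [(array([163.4, 127.2, 215. , 176.8]), 0.77)]
selector_aim [(array([353. , 191. , 376.3, 210. ]), 0.59)]
{'clock': 1.1, 'q': array([-0.8754,  0.3847,  0.0079,  0.    , -1.194 , -0.2586]), 'joint_velocities': array([-0.0005, -0.0001,  0.0002,  0.001 , -0.0008,  0.0013]), 'effort': array([  0.0002, -39.2099,  18.8619,   4.1906,  -0.0003,  -0.    ]), 'tcp_pos': array([ 0.2644, -0.5663,  0.3039]), 'orientation': array([-0.2167,  0.9762,  0.    , -0.    ]), 'wrist_force': array([ 0.2321, -0.53  ,  0.2554]), 'ft_torque': array([-0.0036,  0.0129, -0.042 ]), 'finger_force': 0.0, 'finger_gap': 0.9984718322250854}
```

```bash
python3 - <<'E'
import cv2,numpy as np
a=cv2.imread("pics/top0.png");b=cv2.imread("pics/scene0.png")
f=lambda im,c,s:cv2.resize(im[c[1]:c[3],c[0]:c[2]],None,fx=s,fy=s,interpolation=cv2.INTER_CUBIC)
cv2.imwrite("pics/topc.png",f(a,(95,120,470,280),2.1))
cv2.imwrite("pics/dial.png",np.hstack([f(a,(325,160,405,240),5),f(b,(190,125,270,205),5)]))
E
```

```text
(no output)
```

View pics/topc.png

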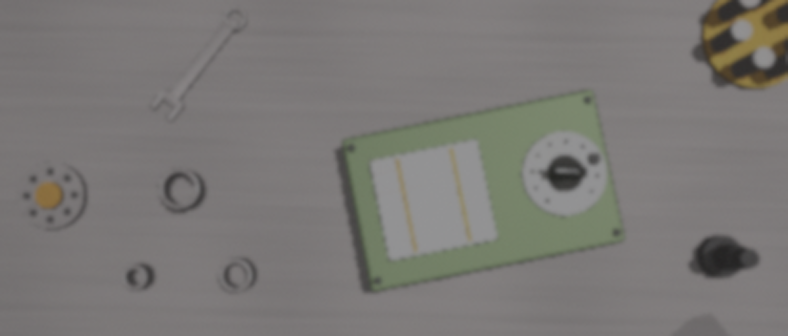

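View pics/dial.png

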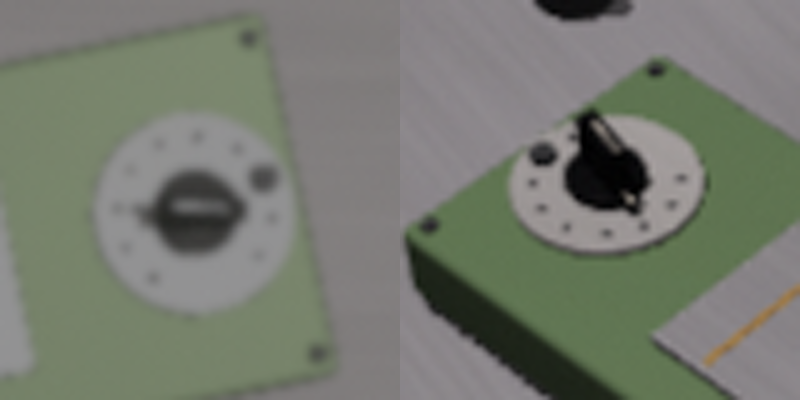

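View pics/scene0.png

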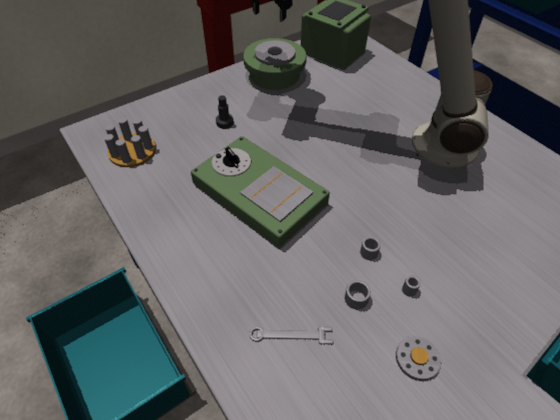

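The top view (crop, scale 2.1) shows the large sleeve at about px (182,210), the small one at (162,252) and the middle one at (209,250). The dial is at about (364,202), with the knob nose pointing left and the stud at the upper right, which is about 150° clockwise or 5 detents. The scene view agrees: in the dial crop the nose is at (635,210) and the stud at (542,153).

```bash
cat > fit.py <<'E'
from h import *
from scipy.optimize import minimize
def hullmask(p,P):
    m=np.zeros((1680,2240),np.uint8)
    q=np.array([proj(p,X) for X in P]); q=(q+.5)*4-.5
    cv2.fillConvexPoly(m,cv2.convexHull(q.astype(np.float32)).round().astype(np.int32),1)
    return cv2.resize(m.astype(np.float32),(560,420),interpolation=cv2.INTER_AREA)
def cyl(x,y,r,h,z0=0):
    t=np.linspace(0,2*np.pi,40)
    return [(x+r*np.cos(a),y+r*np.sin(a),z) for a in t for z in(z0,z0+h)]
def box(x,y,th,lx=.2,ly=.33,h=.056):
    c,s=np.cos(th),np.sin(th)
    return [(x+c*a-s*b,y+s*a+c*b,z) for a in(-lx/2,lx/2) for b in(-ly/2,ly/2) for z in(0,h)]
def fit(views,model,x0,st):
    f=lambda v:sum(np.abs(hullmask(p,model(*v))-r).sum() for p,r in views)
    sim=np.vstack([x0]+[np.array(x0)+np.eye(len(x0))[i]*st[i] for i in range(len(x0))])
    o=minimize(f,x0,method="Nelder-Mead",options=dict(initial_simplex=sim,xatol=1e-4,fatol=.05))
    return o.x,o.fun
E
python3 - <<'E'
from fit import *
np.set_printoptions(precision=4,suppress=True)
P={n:optics.snapshot(n) for n in("scene","top")}
R=lambda t:{n:(P[n],finder.cut_out(P[n],t)) for n in P}
for t,d in(("sleeve_middle",.044),("sleeve_small",.034),("sleeve_large",.054)):
    r=R(t); v=[]
    for n,(p,o) in r.items():
        print(t,n,[(np.round(k["box"]),round(k["confidence"],2),k["region"].sum()) for k in o[:2]])
        if o: v.append((p,o[0]["region"].astype(float)))
    for vv in (v,v[:1],v[1:]):
        ys,xs=np.nonzero(vv[0][1]); x0=atz(vv[0][0],xs.mean(),ys.mean(),.02)[:2]
        print(fit(vv,lambda x,y:cyl(x,y,d/2,.04),x0,[.005]*2))
r=R("demag");v=[(p,o[0]["region"].astype(float)) for p,o in r.values()]
ys,xs=np.nonzero(v[1][1]);x0=atz(P["top"],xs.mean(),ys.mean(),.04)[:2]
for vv in(v,v[:1],v[1:]):
  print("demag",min((fit(vv,box,[*x0,th],[.01,.01,.1]) for th in(-1.4,-1.8)),key=lambda a:a[1]))
# top view: dial, plate, stud
for n,c in(("top",(365,202)),("scene",(231,161))):
    p=P[n];f=cv2.cvtColor(p["frame"],cv2.COLOR_RGB2HSV)
    m=((f[...,1]<45)).astype(np.uint8); 
    g=np.zeros_like(m); dm=r[n][1][0]["region"].astype(np.uint8)
    dm=cv2.morphologyEx(dm,cv2.MORPH_CLOSE,np.ones((25,25)))
    dm=cv2.erode(dm,np.ones((3,3)))
    m=m*dm*(f[...,2]>85)
    cs,_=cv2.findContours(m,cv2.RETR_EXTERNAL,cv2.CHAIN_APPROX_NONE)
    for k in sorted(cs,key=cv2.contourArea)[-2:]:
        A=cv2.contourArea(k)
        w=np.array([atz(p,*q[0],.061)[:2] for q in k],np.float32)*1000
        print(n,A,"circle",cv2.fitEllipse(w),"rect",cv2.minAreaRect(w))
E
```

```text
sleeve_middle scene [(array([360., 236., 382., 263.]), 0.73, np.int64(356))]
sleeve_middle top [(array([199., 241., 216., 261.]), 0.5, np.int64(145))]
(array([0.4643, 0.1622]), np.float64(156.5))
(array([0.4641, 0.1632]), np.float64(43.1875))
(array([0.4649, 0.1608]), np.float64(106.4375))
sleeve_small scene [(array([402., 274., 423., 297.]), 0.74, np.int64(289)), (array([222., 150., 242., 170.]), 0.28, np.int64(177))]
sleeve_small top [(array([154., 244., 169., 258.]), 0.59, np.int64(188)), (array([355., 193., 372., 208.]), 0.48, np.int64(177))]
(array([0.459 , 0.2936]), np.float64(50.625))
(array([0.4601, 0.2945]), np.float64(25.4375))
(array([0.459, 0.292]), np.float64(17.625))
sleeve_large scene [(array([346., 278., 373., 312.]), 0.8, np.int64(561))]
sleeve_large top [(array([169., 203., 194., 219.]), 0.68, np.int64(233))]
(array([0.5756, 0.2401]), np.float64(259.875))
(array([0.5751, 0.2406]), np.float64(96.8125))
(array([0.577, 0.238]), np.float64(145.25))
demag (array([ 0.5813, -0.155 , -2.9238]), np.float64(617.6875))
demag (array([ 0.5784, -0.1577, -2.926 ]), np.float64(418.
[... 282 characters left out ...]
3.157654762268066)
top 2764.5 circle ((569.3928833007812, -91.10163116455078), (157.63934326171875, 170.8673858642578), 13.023274421691895) rect ((569.3278198242188, -90.98347473144531), (138.01258850097656, 148.7679901123047), 12.89324951171875)
scene 541.0 circle ((606.9633178710938, -251.97264099121094), (94.44641876220703, 105.58705139160156), 98.88321685791016) rect ((606.734375, -251.4000701904297), (109.22270965576172, 103.14543914794922), 13.07068920135498)
scene 1978.0 circle ((569.2227783203125, -90.36769104003906), (150.43917846679688, 165.9157257080078), 13.699678421020508) rect ((568.921630859375, -90.35308074951172), (131.41746520996094, 141.02622985839844), 12.698522567749023)
```

Request:
drive_tool --commands '[{"dx": -2.45,"dy": 2.87},{"dx": -2.45,"dy": 2.87},{"dx": -2.45,"dy": 2.87},{"dx": -2.45,"dy": 2.87},{"dx": -2.45,"dy": 2.87},{"dx": -2.45,"dy": 2.87},{"dx": -2.45,"dy": 2.87},{"dx": -2.45,"dy": 2.87},{"dx": -2.45,"dy": 2.87},{"dx": -2.45,"dy": 2.87}]' --gripper -1 --force 30

```text
schema error: expected keys dx, dy, dz, twist
```

Request:
drive_tool --commands '[{"dx": -2.45,"dy": 2.87},{"dx": -2.45,"dy": 2.87},{"dx": -2.45,"dy": 2.87},{"dx": -2.45,"dy": 2.87},{"dx": -2.45,"dy": 2.87},{"dx": -2.45,"dy": 2.87},{"dx": -2.45,"dy": 2.87},{"dx": -2.45,"dy": 2.87},{"dx": -2.45,"dy": 2.87},{"dx": -2.45,"dy": 2.87}]'

```text
schema error: expected keys dx, dy, dz, twist
```

Request:
drive_tool --commands '[{"dz": 3},{"dz": 3},{"dz": 3},{"dz": 2},{"dz": 1},{}]'

```text
schema error: expected keys dx, dy, dz, twist
```

```bash
cat > w.py <<'E'
from h import *
from scipy.spatial.transform import Rotation as Ro
def to(x,y,z=None):
    s=monitor.get_state();R=Ro.from_quat(s["orientation"]).as_matrix();p=s["tcp_pos"]
    d=R.T@(np.array([x,y,p[2] if z is None else z])-p)
    print("t",round(s["clock"],2),"tcp",p.round(4),"yaw",np.degrees(np.arctan2(R[1,0],R[0,0])).round(2),"tilt",R[2,:].round(4),"q",s["q"].round(3)[[0,5]],"cm",(d*100).round(2),"F",s["wrist_force"].round(1),"ff",s["finger_force"],"gap",s["finger_gap"])
E
python3 - <<'E'
from w import *
to(.4643,.1622,.075)
for n in("scene","top"):
    p=optics.snapshot(n); save(p,n+"1.png")
    print(n,proj(p,[.4643,.1622,.04]))
p=optics.snapshot("top")
for n,(u,v) in(("stud",(325+263/5-.4,160+178/5-.4)),("nose",(325+142/5-.4,160+212/5-.4))):
    w=atz(p,u,v,.066)-[.606,-.256,0]; print(n,w,np.degrees(np.arctan2(w[1],w[0])))
p=optics.snapshot("scene")
for n,(u,v) in(("stud",(190+(542-400)/5-.4,125+153/5-.4)),("nose",(190+(635-400)/5-.4,125+208/5-.4))):
    w=atz(p,u,v,.066)-[.606,-.254,0]; print(n,w,np.degrees(np.arctan2(w[1],w[0])))
E
```

```text
t 1.6 tcp [ 0.2644 -0.5663  0.3039] yaw -154.98 tilt [-0.  0. -1.] q [-0.875 -0.259] cm [-48.93  57.55  22.89] F [0.5 0.1 0.1] ff 0.0 gap 1.0000573789181602
scene [371.4924533  242.53523924]
top [206.29831813 251.60678437]
stud [ 0.01881712 -0.03547438  0.066     ] -62.05662613093112
nose [-0.00059654  0.02822613  0.066     ] 91.2107255147339
stud [ 0.02108442 -0.03520274  0.066     ] -59.080811352407494
nose [0.00134899 0.03100481 0.066     ] 87.50869191642742
```

Request:
drive_tool --commands '[{"dx": -2.45,"dy": 2.87,"dz": 0,"twist": 0},{"dx": -2.45,"dy": 2.87,"dz": 0,"twist": 0},{"dx": -2.45,"dy": 2.87,"dz": 0,"twist": 0},{"dx": -2.45,"dy": 2.87,"dz": 0,"twist": 0},{"dx": -2.45,"dy": 2.87,"dz": 0,"twist": 0},{"dx": -2.45,"dy": 2.87,"dz": 0,"twist": 0},{"dx": -2.45,"dy": 2.87,"dz": 0,"twist": 0},{"dx": -2.45,"dy": 2.87,"dz": 0,"twist": 0},{"dx": -2.45,"dy": 2.87,"dz": 0,"twist": 0},{"dx": -2.45,"dy": 2.87,"dz": 0,"twist": 0}]' --gripper -1 --force 30

```text
clock: 3.05
tcp_pos: [0.3652, -0.2014, 0.3042]
orientation: [-0.217, 0.976, -0.0, 0.0]
wrist_force: [0.8, 0.1, -0.0]
finger_gap: 0.998
finger_force: 0.0
```

Request:
drive_tool --commands '[{"dx": -2.45,"dy": 2.87,"dz": 0,"twist": 0},{"dx": -2.45,"dy": 2.87,"dz": 0,"twist": 0},{"dx": -2.45,"dy": 2.87,"dz": 0,"twist": 0},{"dx": -2.45,"dy": 2.87,"dz": 0,"twist": 0},{"dx": -2.45,"dy": 2.87,"dz": 0,"twist": 0},{"dx": -2.45,"dy": 2.87,"dz": 0,"twist": 0},{"dx": -2.45,"dy": 2.87,"dz": 0,"twist": 0},{"dx": -2.45,"dy": 2.87,"dz": 0,"twist": 0},{"dx": -2.45,"dy": 2.87,"dz": 0,"twist": 0},{"dx": -2.45,"dy": 2.87,"dz": 0,"twist": 0}]'

```text
clock: 4.3
tcp_pos: [0.4658, 0.1624, 0.3042]
orientation: [-0.217, 0.976, 0.0, 0.0]
wrist_force: [0.3, -0.1, 0.5]
finger_gap: 0.997
finger_force: 0.0
```

Request:
drive_tool --commands '[{"dx": 0,"dy": 0,"dz": 3,"twist": 0},{"dx": 0,"dy": 0,"dz": 3,"twist": 0},{"dx": 0,"dy": 0,"dz": 3,"twist": 0},{"dx": 0,"dy": 0,"dz": 2,"twist": 0},{"dx": 0,"dy": 0,"dz": 1,"twist": 0},{"dx": 0,"dy": 0,"dz": 0,"twist": 0},{"dx": 0,"dy": 0,"dz": 0,"twist": 0}]'

```text
clock: 5.18
tcp_pos: [0.4661, 0.1614, 0.1848]
orientation: [-0.217, 0.976, 0.0, 0.001]
wrist_force: [-0.1, 0.5, 0.7]
finger_gap: 0.998
finger_force: 0.0
```

```bash
python3 - <<'E'
from w import *
to(.4643,.1622,.075)
p=optics.snapshot("scene"); save(p,"s1.png",(270,150,470,300),4)
E
```

```text
t 5.17 tcp [0.4661 0.1614 0.1848] yaw -154.96 tilt [-1.9e-03  2.0e-04 -1.0e+00] q [ 0.663 -1.797] cm [ 0.15  0.14 10.98] F [-0.1  0.5  0.7] ff 0.0 gap 0.9981260943485585
```

View pics/s1.png

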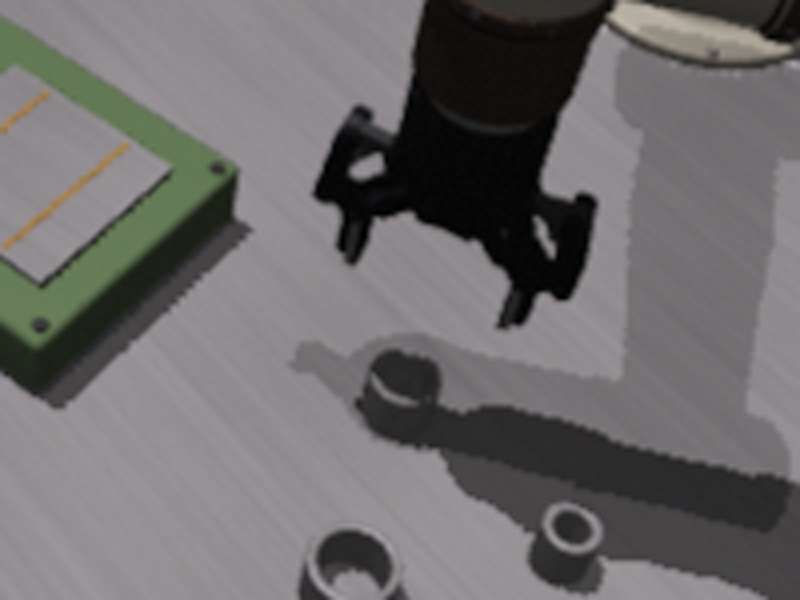

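The gripper is open above the middle sleeve, which sits at crop (400,390) between the fingers. I'll descend and grip.

Request:
drive_tool --commands '[{"dx": 0.15,"dy": 0.15,"dz": 2,"twist": 0},{"dx": 0,"dy": 0,"dz": 2,"twist": 0},{"dx": 0,"dy": 0,"dz": 2,"twist": 0},{"dx": 0,"dy": 0,"dz": 2,"twist": 0},{"dx": 0,"dy": 0,"dz": 1.5,"twist": 0},{"dx": 0,"dy": 0,"dz": 1,"twist": 0},{"dx": 0,"dy": 0,"dz": 0.5,"twist": 0},{"dx": 0,"dy": 0,"dz": 0,"twist": 0},{"dx": 0,"dy": 0,"dz": 0,"twist": 0}]'

```text
clock: 6.35
tcp_pos: [0.4639, 0.1621, 0.0744]
orientation: [-0.217, 0.976, 0.0, 0.001]
wrist_force: [-0.2, 0.3, 0.3]
finger_gap: 0.993
finger_force: 0.0
```

Request:
drive_tool --commands '[{"dx": 0,"dy": 0,"dz": 0,"twist": 0},{"dx": 0,"dy": 0,"dz": 0,"twist": 0},{"dx": 0,"dy": 0,"dz": 0,"twist": 0},{"dx": 0,"dy": 0,"dz": 0,"twist": 0},{"dx": 0,"dy": 0,"dz": 0,"twist": 0},{"dx": 0,"dy": 0,"dz": 0,"twist": 0},{"dx": 0,"dy": 0,"dz": 0,"twist": 0},{"dx": 0,"dy": 0,"dz": 0,"twist": 0}]' --gripper 1 --force 30

```text
clock: 7.35
tcp_pos: [0.4637, 0.1619, 0.0742]
orientation: [-0.217, 0.976, 0.0, 0.0]
wrist_force: [-1.3, -1.4, 5.5]
finger_gap: 0.499
finger_force: 31.0
```

Request:
drive_tool --commands '[{"dx": 0,"dy": 0,"dz": -0.5,"twist": 0},{"dx": 0,"dy": 0,"dz": -1.5,"twist": 0},{"dx": 0,"dy": 0,"dz": -2,"twist": 0},{"dx": 0,"dy": 0,"dz": -2,"twist": 0},{"dx": 0,"dy": 0,"dz": -2,"twist": 0},{"dx": 0,"dy": 0,"dz": -2,"twist": 0},{"dx": 0,"dy": 0,"dz": -1.5,"twist": 0},{"dx": 0,"dy": 0,"dz": -0.5,"twist": 0}]'

```text
clock: 8.35
tcp_pos: [0.4636, 0.1619, 0.1944]
orientation: [-0.217, 0.976, 0.0, 0.0]
wrist_force: [-0.6, -0.1, -1.3]
finger_gap: 0.494
finger_force: 30.7
```

Request:
drive_tool --commands '[{"dx": 0.1,"dy": -1.4,"dz": 0,"twist": 0},{"dx": 0.1,"dy": -2.8,"dz": 0,"twist": 0},{"dx": 0.1,"dy": -3.5,"dz": 0,"twist": 0},{"dx": 0.2,"dy": -3.5,"dz": 0,"twist": 0},{"dx": 0.2,"dy": -3.5,"dz": 0,"twist": 0},{"dx": 0.1,"dy": -3.5,"dz": 0,"twist": 0},{"dx": 0.1,"dy": -3.5,"dz": 0,"twist": 0},{"dx": 0.1,"dy": -2.8,"dz": 0,"twist": 0},{"dx": 0.1,"dy": -2,"dz": 0,"twist": 0},{"dx": 0.1,"dy": -0.9,"dz": 0,"twist": 0}]'

```text
clock: 9.6
tcp_pos: [0.5685, -0.0928, 0.193]
orientation: [-0.216, 0.976, 0.0, -0.001]
wrist_force: [-0.2, -0.2, -1.1]
finger_gap: 0.498
finger_force: 30.8
```

Request:
drive_tool --commands '[{"dx": 0,"dy": 0,"dz": 0,"twist": 0},{"dx": 0,"dy": 0,"dz": 0,"twist": 0}]'

```text
clock: 9.85
tcp_pos: [0.5683, -0.0909, 0.1939]
orientation: [-0.217, 0.976, 0.0, -0.0]
wrist_force: [-0.2, 0.1, -2.2]
finger_gap: 0.497
finger_force: 30.8
```

```bash
python3 - <<'E'
from w import *
to(.569,-.091,.1362)
p=optics.snapshot("scene"); save(p,"s2.png",(180,80,380,230),4)
E
```

```text
t 9.85 tcp [ 0.5683 -0.0909  0.1939] yaw -154.93 tilt [ 2.e-04  3.e-04 -1.e+00] q [ 0.123 -1.256] cm [-0.06 -0.04  5.77] F [-0.2  0.1 -2.2] ff 30.796362860128284 gap 0.4974910683201827
```

View pics/s2.png

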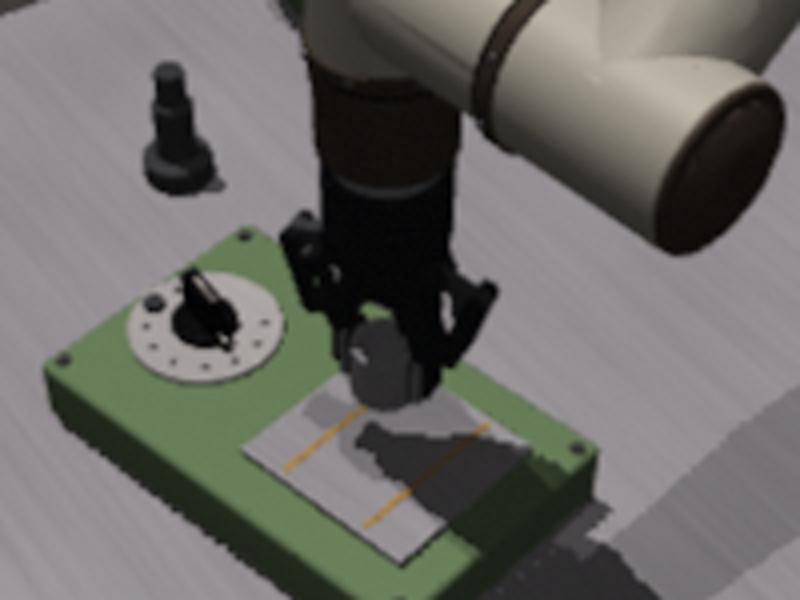

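```bash
python3 - <<'E'
from w import *
import cv2
p=optics.snapshot("scene");q=optics.snapshot("top")
f=lambda p,c:cv2.resize(cv2.convertScaleAbs(cv2.cvtColor(p["frame"],cv2.COLOR_RGB2BGR)[c[1]-25:c[1]+25,c[0]-20:c[0]+20],alpha=2),(400,500),interpolation=cv2.INTER_CUBIC)
c=proj(p,[.5683,-.0909,.14]).astype(int);d=proj(q,[.5683,-.0909,.14]).astype(int)
cv2.imwrite("pics/s3.png",np.hstack([f(p,c),f(q,d)]))
for z in(.12,.16): print([ (proj(p,[.5683+a,-.0909+b,z])-c+[20,25])*10 for a,b in((.022,0),(-.022,0),(0,.022),(0,-.022))])
E
```

```text
[array([130.16569998, 349.91188342]), array([274.82491399, 276.85582234]), array([254.13975582, 366.01038278]), array([153.00611933, 261.31647816])]
[array([128.11464231, 235.53968137]), array([276.96521295, 162.13550458]), array([255.71428781, 251.74417996]), array([151.64757245, 146.50956181])]
```

View pics/s3.png

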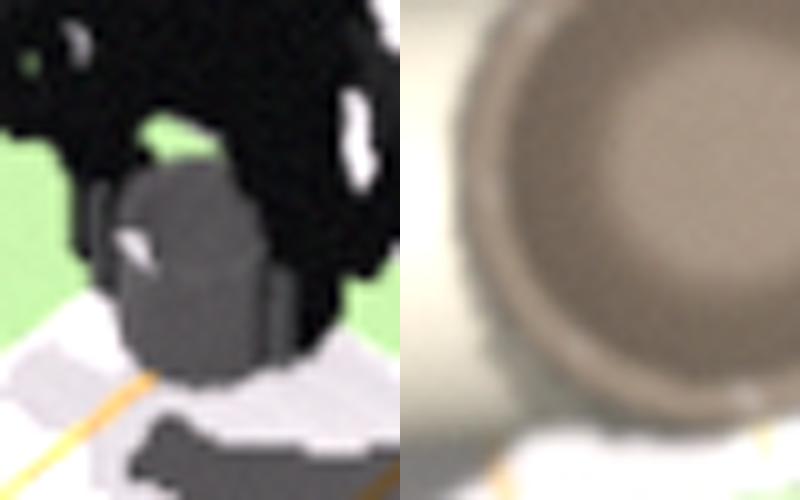

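The sleeve hangs upright between the pads: rim at about (190,240) in the left half, bottom at about (195,385), close to the prediction. I'll lower it.

Request:
drive_tool --commands '[{"dx": 0,"dy": 0,"dz": 1,"twist": 0},{"dx": 0,"dy": 0,"dz": 1.2,"twist": 0},{"dx": 0,"dy": 0,"dz": 1.2,"twist": 0},{"dx": 0,"dy": 0,"dz": 0.9,"twist": 0},{"dx": 0,"dy": 0,"dz": 0.5,"twist": 0},{"dx": 0,"dy": 0,"dz": 0.3,"twist": 0},{"dx": 0,"dy": 0,"dz": 0.1,"twist": 0},{"dx": 0,"dy": 0,"dz": 0,"twist": 0},{"dx": 0,"dy": 0,"dz": 0,"twist": 0}]'

```text
clock: 11.12
tcp_pos: [0.5688, -0.0915, 0.1422]
orientation: [-0.217, 0.976, -0.0, 0.0]
wrist_force: [-0.4, 0.5, -0.8]
finger_gap: 0.496
finger_force: 30.8
```

Request:
drive_tool --commands '[{"dx": 0,"dy": 0,"dz": 0.1,"twist": 0},{"dx": 0,"dy": 0,"dz": 0.1,"twist": 0},{"dx": 0,"dy": 0,"dz": 0.05,"twist": 0},{"dx": 0,"dy": 0,"dz": 0.05,"twist": 0},{"dx": 0,"dy": 0,"dz": 0,"twist": 0}]'

```text
clock: 11.75
tcp_pos: [0.5686, -0.0915, 0.1388]
orientation: [-0.217, 0.976, -0.0, -0.0]
wrist_force: [-0.3, 0.4, -1.4]
finger_gap: 0.495
finger_force: 30.8
```

Request:
drive_tool --commands '[{"dx": 0,"dy": 0,"dz": 0.05,"twist": 0},{"dx": 0,"dy": 0,"dz": 0.05,"twist": 0},{"dx": 0,"dy": 0,"dz": 0.05,"twist": 0},{"dx": 0,"dy": 0,"dz": 0,"twist": 0},{"dx": 0,"dy": 0,"dz": 0,"twist": 0}]'

```text
clock: 12.38
tcp_pos: [0.5686, -0.0915, 0.1374]
orientation: [-0.217, 0.976, 0.0, -0.0]
wrist_force: [0.3, -0.0, -0.4]
finger_gap: 0.501
finger_force: 30.8
```

Request:
drive_tool --commands '[{"dx": 0,"dy": 0,"dz": 0.05,"twist": 0},{"dx": 0,"dy": 0,"dz": 0,"twist": 0},{"dx": 0,"dy": 0,"dz": 0,"twist": 0}]'

```text
clock: 12.75
tcp_pos: [0.5686, -0.0915, 0.1369]
orientation: [-0.217, 0.976, -0.0, 0.0]
wrist_force: [-0.4, 0.5, -1.6]
finger_gap: 0.495
finger_force: 30.8
```

Request:
drive_tool --commands '[{"dx": 0,"dy": 0,"dz": 0.05,"twist": 0},{"dx": 0,"dy": 0,"dz": 0,"twist": 0},{"dx": 0,"dy": 0,"dz": 0,"twist": 0}]'

```text
clock: 13.12
tcp_pos: [0.5686, -0.0915, 0.1364]
orientation: [-0.217, 0.976, -0.0, 0.0]
wrist_force: [-0.5, -0.8, -1.2]
finger_gap: 0.498
finger_force: 30.8
```

Request:
drive_tool --commands '[{"dx": 0,"dy": 0,"dz": 0.05,"twist": 0},{"dx": 0,"dy": 0,"dz": 0,"twist": 0},{"dx": 0,"dy": 0,"dz": 0,"twist": 0}]'

```text
clock: 13.5
tcp_pos: [0.5687, -0.0915, 0.1363]
orientation: [-0.217, 0.976, -0.0, 0.0]
wrist_force: [-1.1, 0.5, 2.7]
finger_gap: 0.494
finger_force: 31.0
```

Contact at z 0.1363 with a reaction of about +4 N. I'll release and retreat.

Request:
drive_tool --commands '[{"dx": 0,"dy": 0,"dz": 0,"twist": 0},{"dx": 0,"dy": 0,"dz": 0,"twist": 0},{"dx": 0,"dy": 0,"dz": 0,"twist": 0}]' --gripper -0.2

```text
clock: 13.88
tcp_pos: [0.5687, -0.0915, 0.1358]
orientation: [-0.217, 0.976, -0.0, -0.0]
wrist_force: [-0.0, 0.3, 0.4]
finger_gap: 0.602
finger_force: 0.0
```

Request:
drive_tool --commands '[{"dx": 0,"dy": 0,"dz": 0,"twist": 0},{"dx": 0,"dy": 0,"dz": 0,"twist": 0},{"dx": 0,"dy": 0,"dz": 0,"twist": 0},{"dx": 0,"dy": 0,"dz": 0,"twist": 0}]' --gripper -0.8

```text
clock: 14.38
tcp_pos: [0.5686, -0.0915, 0.1359]
orientation: [-0.217, 0.976, -0.0, 0.0]
wrist_force: [0.3, -0.0, -0.2]
finger_gap: 0.9
finger_force: 0.0
```

Request:
drive_tool --commands '[{"dx": 0,"dy": 0,"dz": -0.5,"twist": 0},{"dx": 0,"dy": 0,"dz": -1,"twist": 0},{"dx": 0,"dy": 0,"dz": -2,"twist": 0},{"dx": 0,"dy": 0,"dz": -2,"twist": 0},{"dx": 0,"dy": 0,"dz": -2,"twist": 0},{"dx": 0,"dy": 0,"dz": -2,"twist": 0},{"dx": 0,"dy": 0,"dz": 0,"twist": 0}]'

```text
clock: 15.25
tcp_pos: [0.5695, -0.0915, 0.2333]
orientation: [-0.217, 0.976, -0.0, 0.002]
wrist_force: [1.3, -0.0, -1.0]
finger_gap: 0.896
finger_force: 0.0
```

Request:
drive_tool --commands '[{"dx": 0.2,"dy": -1,"dz": 0,"twist": -0.14},{"dx": 1.7,"dy": -2,"dz": 0,"twist": -0.14},{"dx": 2.0,"dy": -1.5,"dz": 0,"twist": -0.14},{"dx": 2.0,"dy": -1.5,"dz": 0,"twist": -0.14},{"dx": 2.2,"dy": -1,"dz": 0,"twist": -0.14},{"dx": 2.2,"dy": -0.6,"dz": 0,"twist": -0.14},{"dx": 2.0,"dy": 0,"dz": 0,"twist": -0.14},{"dx": 1.0,"dy": 0,"dz": 0,"twist": -0.14},{"dx": 0,"dy": 0,"dz": 0,"twist": 0},{"dx": 0,"dy": 0,"dz": 0,"twist": 0}]'

```text
clock: 16.5
tcp_pos: [0.5459, -0.2519, 0.2304]
orientation: [-0.701, 0.713, 0.0, -0.0]
wrist_force: [-0.3, 0.3, 0.4]
finger_gap: 0.902
finger_force: 0.0
```

```bash
python3 - <<'E'
from w import *
to(.606,-.256,.2)
p=optics.snapshot("scene"); save(p,"s4.png",(180,80,380,230),4)
q=optics.snapshot("top")
from fit import hullmask
for n,p,c in(("top",q,(365,202)),("scene",p,(231,161))):
    im=cv2.imread("pics/%s0.png"%n);f=cv2.cvtColor(im,cv2.COLOR_BGR2HSV)
    m=((f[...,1]<50)&(f[...,2]>70)).astype(np.uint8)
    c0=proj(p,[.606,-.256,.06]);t=np.linspace(0,2*np.pi,60)
    # knob/dial model: grow circle of .062 as gate
    g=hullmask(p,[(.606+.062*np.cos(a),-.256+.062*np.sin(a),.06) for a in t])>.5
    g|=0
    k=cv2.findContours(m*g.astype(np.uint8),cv2.RETR_EXTERNAL,cv2.CHAIN_APPROX_NONE)[0]
    k=max(k,key=cv2.contourArea);h=cv2.convexHull(k)[:,0]
    mm=np.zeros(m.shape,np.uint8);cv2.fillConvexPoly(mm,h,1)
    from fit import fit
    print(n,fit([(p,mm.astype(float))],lambda x,y,r:[(x+r*np.cos(a),y+r*np.sin(a),.06) for a in t],[.606,-.256,.054],[.004,.004,.002]))
E
```

```text
t 16.5 tcp [ 0.5459 -0.2519  0.2304] yaw -90.91 tilt [-4.e-04  8.e-04 -1.e+00] q [-0.163  0.148] cm [ 0.32 -6.02  3.04] F [-0.3  0.3  0.4] ff 0.0 gap 0.9023942383391514Traceback (most recent call last):
  File "<stdin>", line 12, in <module>
numpy._core._exceptions._UFuncOutputCastingError: Cannot cast ufunc 'bitwise_or' output from dtype('int64') to dtype('bool') with casting rule 'same_kind'
```

View pics/s4.png

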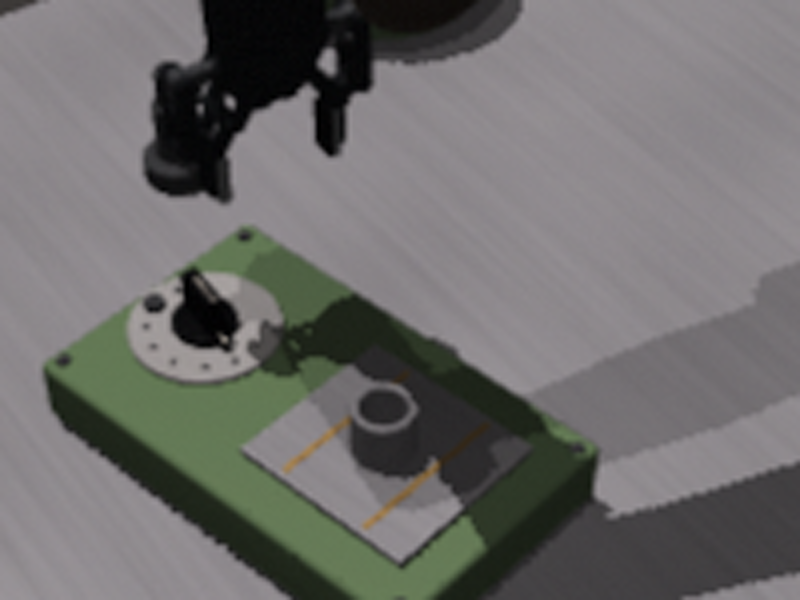

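The sleeve stands upright in the middle of the plate, crop (384,430). The knob at (205,315) is unobstructed. Next I'll refine the knob axis.

```bash
python3 - <<'E'
from w import *
from fit import hullmask,fit
t=np.linspace(0,2*np.pi,60)
circ=lambda x,y,r:[(x+r*np.cos(a),y+r*np.sin(a),.06) for a in t]
for n in("top","scene"):
    p=optics.snapshot(n)
    f=cv2.cvtColor(cv2.imread("pics/%s0.png"%n),cv2.COLOR_BGR2HSV)
    m=((f[...,1]<45)&(f[...,2]>70)).astype(np.uint8)
    g=(hullmask(p,circ(.606,-.256,.064))>.5).astype(np.uint8)
    k=max(cv2.findContours(m*g,cv2.RETR_EXTERNAL,cv2.CHAIN_APPROX_NONE)[0],key=cv2.contourArea)
    mm=np.zeros(m.shape,np.uint8);cv2.fillConvexPoly(mm,cv2.convexHull(k),1)
    o=fit([(p,mm.astype(float))],circ,[.606,-.256,.054],[.004,.004,.002])
    print(n,o); c=o[0][:2]
    # top end line of bar: bar top at .098 predicted centre
    print("bar top centre px",proj(p,[*c,.098]), "ends",[proj(p,[c[0],c[1]+d,.098]).round(1) for d in(.02,-.02)])
E
```

```text
top (array([ 0.60728897, -0.25863745,  0.05946581]), np.float64(67.1875))
bar top centre px [367.37113477 200.59588824] ends [array([359.5, 200.4]), array([375.2, 200.8])]
scene (array([ 0.60767607, -0.25763105,  0.05688849]), np.float64(74.5625))
bar top centre px [228.93103576 150.35575028] ends [array([232.8, 154.6]), array([225.1, 146.2])]
```

Request:
drive_tool --commands '[{"dx": 0.1,"dy": -1.2,"dz": 0,"twist": 0},{"dx": 0.1,"dy": -2,"dz": 0,"twist": 0},{"dx": 0.1,"dy": -2,"dz": 0,"twist": 0},{"dx": 0.05,"dy": -0.8,"dz": 1,"twist": 0},{"dx": 0,"dy": 0,"dz": 1.5,"twist": 0},{"dx": 0,"dy": 0,"dz": 1.5,"twist": 0},{"dx": 0,"dy": 0,"dz": 1,"twist": 0},{"dx": 0,"dy": 0,"dz": 0,"twist": 0},{"dx": 0,"dy": 0,"dz": 0,"twist": 0}]' --gripper -0.4 --force 40

```text
clock: 17.82
tcp_pos: [0.6062, -0.2567, 0.1814]
orientation: [-0.702, 0.712, -0.0, 0.0]
wrist_force: [0.3, 0.0, 0.3]
finger_gap: 0.705
finger_force: 0.0
```

```bash
python3 - <<'E'
from w import *
to(.606,-.2565,.144)
p=optics.snapshot("scene"); save(p,"s5.png",(180,100,280,175),8)
E
```

```text
t 17.82 tcp [ 0.6062 -0.2567  0.1814] yaw -90.8 tilt [ 4.e-04 -9.e-04 -1.e+00] q [-0.155  0.141] cm [-0.03  0.02  3.74] F [0.3 0.  0.3] ff 0.0 gap 0.7047038247550315
```

View pics/s5.png

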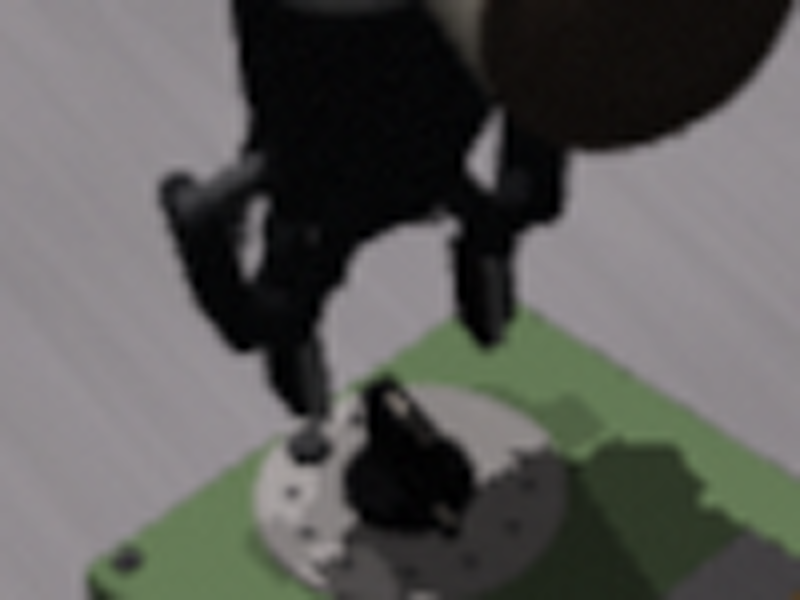

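The jaws straddle the knob: tips at (305,410) and (490,340), bar top at about (400,405). I'll go down and close.

Request:
drive_tool --commands '[{"dx": 0,"dy": 0,"dz": 1.2,"twist": 0},{"dx": 0,"dy": 0,"dz": 1.2,"twist": 0},{"dx": 0,"dy": 0,"dz": 0.8,"twist": 0},{"dx": 0,"dy": 0,"dz": 0.5,"twist": 0},{"dx": 0,"dy": 0,"dz": 0,"twist": 0},{"dx": 0,"dy": 0,"dz": 0,"twist": 0}]'

```text
clock: 18.62
tcp_pos: [0.6062, -0.2566, 0.1442]
orientation: [-0.702, 0.712, -0.0, 0.0]
wrist_force: [0.2, 0.3, -0.1]
finger_gap: 0.702
finger_force: 0.0
```

Request:
drive_tool --commands '[{"dx": 0,"dy": 0,"dz": 0,"twist": 0},{"dx": 0,"dy": 0,"dz": 0,"twist": 0},{"dx": 0,"dy": 0,"dz": 0,"twist": 0},{"dx": 0,"dy": 0,"dz": 0,"twist": 0},{"dx": 0,"dy": 0,"dz": 0,"twist": 0},{"dx": 0,"dy": 0,"dz": 0,"twist": 0},{"dx": 0,"dy": 0,"dz": 0,"twist": 0},{"dx": 0,"dy": 0,"dz": 0,"twist": 0}]' --gripper 1 --force 40

```text
clock: 19.62
tcp_pos: [0.606, -0.2566, 0.1442]
orientation: [-0.702, 0.712, -0.0, 0.0]
wrist_force: [-0.6, 0.0, 3.8]
finger_gap: 0.143
finger_force: 42.3
```

```bash
python3 - <<'E'
from w import *
to(.606,-.2565,.144); print(monitor.get_state()["ft_torque"])
E
```

```text
t 19.62 tcp [ 0.606  -0.2566  0.1442] yaw -90.8 tilt [ 1.e-04 -2.e-04 -1.e+00] q [-0.155  0.141] cm [-0.01  0.    0.02] F [-0.6  0.   3.8] ff 42.323071360588074 gap 0.14334393275009022
[ 0.29087152  0.33408986 -0.07396491]
```

Request:
drive_tool --commands '[{"dx": 0,"dy": 0,"dz": 0,"twist": 0.1},{"dx": 0,"dy": 0,"dz": 0,"twist": 0.1},{"dx": 0,"dy": 0,"dz": 0,"twist": 0.1},{"dx": 0,"dy": 0,"dz": 0,"twist": 0.1},{"dx": 0,"dy": 0,"dz": 0,"twist": 0.1},{"dx": 0,"dy": 0,"dz": 0,"twist": 0.1},{"dx": 0,"dy": 0,"dz": 0,"twist": 0}]'

```text
clock: 20.5
tcp_pos: [0.6058, -0.2564, 0.1442]
orientation: [-0.461, 0.887, 0.0, -0.0]
wrist_force: [-1.8, 2.1, 5.2]
finger_gap: 0.142
finger_force: 42.3
```

```bash
python3 - <<'E'
from w import *
to(.606,-.2566,.1442); print(monitor.get_state()["ft_torque"])
E
```

```text
t 20.5 tcp [ 0.6058 -0.2564  0.1442] yaw -125.08 tilt [ 3.e-04  5.e-04 -1.e+00] q [-0.155 -0.457] cm [ 0.   -0.02  0.  ] F [-1.8  2.1  5.2] ff 42.33386814594269 gap 0.14225455660072195
[0.45704538 0.57107735 0.07736721]
```

Request:
drive_tool --commands '[{"dx": 0,"dy": 0,"dz": 0,"twist": 0.1},{"dx": 0,"dy": 0,"dz": 0,"twist": 0.1},{"dx": 0,"dy": 0,"dz": 0,"twist": 0.1},{"dx": 0,"dy": 0,"dz": 0,"twist": 0.1},{"dx": 0,"dy": 0,"dz": 0,"twist": 0.1},{"dx": 0,"dy": 0,"dz": 0,"twist": 0.1},{"dx": 0,"dy": 0,"dz": 0,"twist": 0.1},{"dx": 0,"dy": 0,"dz": 0,"twist": 0.1},{"dx": 0,"dy": 0,"dz": 0,"twist": 0.1},{"dx": 0,"dy": 0,"dz": 0,"twist": 0.1}]'

```text
clock: 21.75
tcp_pos: [0.6056, -0.256, 0.1442]
orientation: [0.022, 1.0, 0.0, -0.0]
wrist_force: [-2.8, 4.0, 5.8]
finger_gap: 0.144
finger_force: 42.4
```

Request:
drive_tool --commands '[{"dx": 0,"dy": 0,"dz": 0,"twist": 0.1},{"dx": 0,"dy": 0,"dz": 0,"twist": 0.1},{"dx": 0,"dy": 0,"dz": 0,"twist": 0.1},{"dx": 0,"dy": 0,"dz": 0,"twist": 0.1},{"dx": 0,"dy": 0,"dz": 0,"twist": 0.1},{"dx": 0,"dy": 0,"dz": 0,"twist": 0.1},{"dx": 0,"dy": 0,"dz": 0,"twist": 0.1},{"dx": 0,"dy": 0,"dz": 0,"twist": 0.1},{"dx": 0,"dy": 0,"dz": 0,"twist": 0.1},{"dx": 0,"dy": 0,"dz": 0,"twist": 0.1}]'

```text
clock: 23.0
tcp_pos: [0.6059, -0.2556, 0.1442]
orientation: [0.499, 0.867, 0.0, -0.0]
wrist_force: [-2.6, 5.1, 5.6]
finger_gap: 0.144
finger_force: 42.4
```

Request:
drive_tool --commands '[{"dx": 0,"dy": 0,"dz": 0,"twist": 0.02},{"dx": 0,"dy": 0,"dz": 0,"twist": 0},{"dx": 0,"dy": 0,"dz": 0,"twist": 0},{"dx": 0,"dy": 0,"dz": 0,"twist": 0}]'

```text
clock: 23.5
tcp_pos: [0.6059, -0.2556, 0.1442]
orientation: [0.506, 0.862, 0.0, -0.0]
wrist_force: [-2.3, 5.1, 5.1]
finger_gap: 0.143
finger_force: 42.5
```

```bash
python3 - <<'E'
from w import *
to(.606,-.2566,.1442); print(monitor.get_state()["ft_torque"])
E
```

```text
t 23.5 tcp [ 0.6059 -0.2556  0.1442] yaw 119.17 tilt [ 1.3e-03  4.0e-04 -1.0e+00] q [-0.154 -2.477] cm [-0.09 -0.03  0.  ] F [-2.3  5.1  5.1] ff 42.486244440078735 gap 0.1425094376329682
[ 1.36644642  0.51178495 -0.07787475]
```

Request:
drive_tool --commands '[{"dx": 0,"dy": 0,"dz": 0,"twist": 0},{"dx": 0,"dy": 0,"dz": 0,"twist": 0},{"dx": 0,"dy": 0,"dz": 0,"twist": 0},{"dx": 0,"dy": 0,"dz": 0,"twist": 0},{"dx": 0,"dy": 0,"dz": 0,"twist": 0}]' --gripper -0.4

```text
clock: 24.12
tcp_pos: [0.606, -0.2567, 0.1438]
orientation: [0.507, 0.862, -0.0, -0.0]
wrist_force: [0.2, 0.6, -0.7]
finger_gap: 0.702
finger_force: 0.0
```

Request:
drive_tool --commands '[{"dx": 0,"dy": 0,"dz": -0.5,"twist": 0},{"dx": 0,"dy": 0,"dz": -1.5,"twist": 0},{"dx": 0,"dy": 0,"dz": -2,"twist": 0},{"dx": 0,"dy": 0,"dz": -2,"twist": 0},{"dx": 0,"dy": 0,"dz": -2,"twist": 0},{"dx": 0,"dy": 0,"dz": -2,"twist": 0},{"dx": 0,"dy": 0,"dz": -2,"twist": 0},{"dx": 0,"dy": 0,"dz": 0,"twist": 0}]'

```text
clock: 25.12
tcp_pos: [0.6068, -0.2568, 0.2671]
orientation: [0.507, 0.862, 0.001, 0.003]
wrist_force: [0.0, -1.1, -0.6]
finger_gap: 0.699
finger_force: 0.0
```

Request:
drive_tool --commands '[{"dx": 0,"dy": 2,"dz": 0,"twist": 0},{"dx": 0,"dy": 2,"dz": 0,"twist": 0},{"dx": 0,"dy": 2,"dz": 0,"twist": 0},{"dx": 0,"dy": 2,"dz": 0,"twist": 0},{"dx": 0,"dy": 0,"dz": 0,"twist": 0}]'

```text
clock: 25.75
tcp_pos: [0.6776, -0.2161, 0.262]
orientation: [0.506, 0.863, -0.0, -0.001]
wrist_force: [-0.4, 0.7, -0.6]
finger_gap: 0.7
finger_force: 0.0
```

```bash
python3 - <<'E'
from w import *
to(.606,-.2566,.1442)
p=optics.snapshot("scene");save(p,"s6.png",(180,95,340,215),5)
for t in ("sleeve_small","sleeve_large","valve_plate","spanner","stub_shaft"):
    print(t,[np.round(x["box"]) for x in finder.find_in(p,t)[:1]])
E
```

```text
t 25.75 tcp [ 0.6776 -0.2161  0.262 ] yaw 119.21 tilt [ 0.0012 -0.0015 -1.    ] q [-0.082 -2.55 ] cm [-0.06 -8.21 11.79] F [-0.4  0.7 -0.6] ff 0.0 gap 0.7002537523830904
sleeve_small [array([400., 274., 422., 299.])]
sleeve_large [array([348., 280., 373., 310.])]
valve_plate [array([396., 335., 442., 381.])]
spanner [array([250., 324., 335., 346.])]
stub_shaft [array([220., 104., 235., 129.])]
```

View pics/s6.png

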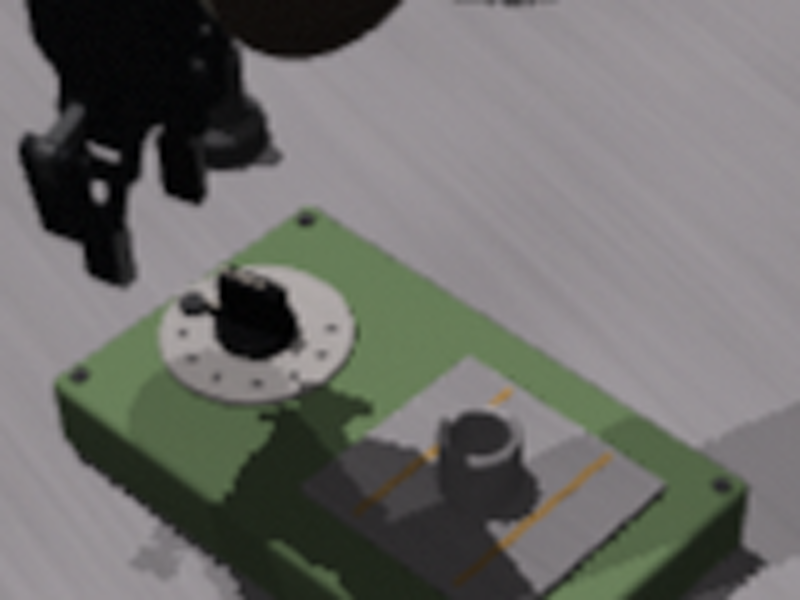

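The knob's nose at (208,308) points straight at the stud at (190,302). The sleeve stands on the plate at (485,465), the other boxes have not moved, and the gripper is clear.

```bash
python3 -c "
from station import job
print(job.close_job())"
```

```text
the job is handed in; nothing more can be done
None
```

The middle sleeve stands upright on the demagnetiser's plate, the knob is turned clockwise five clicks to the stud and released, the other things on the bench look unmoved, and the job is handed in at about 26 s on the robot's clock.

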